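# Tip worn bearings into the scrap box

### The arm

A 6-joint arm with a two-finger parallel gripper is mounted at the origin on the work surface. World frame = base frame: x ahead of the robot, y to its left, z up, the work surface at z = 0. Lengths are in m, angles in rad, forces in N, time in s.
With the tool pointing down it reaches from about 0.425 to 0.95 m from the base axis. Payload 14.7 kg.
Tool frame: the origin (TCP) lies at the very end of the fingers, on their centre line; the grasp point (between the pads) lies 19 mm behind it; z points along the fingers, y is the line along which they close (so a half turn about z gives the same grasp; the last joint's range is limited). The gripper opens to 85 mm and grips with 20 to 120 N. Pads are 22 mm wide; open, the fingers measure 114 mm over their backs; the gripper's body (76 mm by 85 mm) begins 54 mm behind the grasp point. The pads swing forward as they close: fully open they stand 13 mm farther back than shut.
Start: joints at [1.206, 0.48, 1.596, -0, 1.065, -0.047], TCP at [0.203, 0.617, 0.231] pointing down, gripper open.
Joint ranges: [-2.75, 2.75], [-0.82, 2.05], [0.23, 2.67], [-1.56, 4.7], [0.09, 2.69], [-2.92, 2.92]. Speed limits (rad/s): [1.89, 1.89, 2.39, 3.01, 3.01, 3.01].

### API

Orientations are given as a unit quaternion [x, y, z, w].
In Python, from bench import * gives the robot as it stands. The module is installed in compiled form; this text tells all that it offers.
- The arm moves only by the shell command python3 -m handwheel 'ROWS' [OPENING]. ROWS is JSON, a list of rows, each an object with "slide": the shift along the tool's x, y, z in cm, a list of three; "delta_rot": the turn, a rotation vector about the tool's x, y, z in degrees, a list of three. In form: [{"slide": [tx, ty, tz], "delta_rot": [ax, ay, az]}, ...]. A call has 1 to 5 rows; each row shifts and turns the commanded pose from where the row before left it, along the tool's axes as they then stand; what a row does not reach is not made up. A row lasts 1/10 s, in which the tool goes at most 50 mm and 8.59 degrees, less where a joint would pass 70% of its speed; a pose out of reach is approached as far as the arm can. A call is refused whole if a number of a shift passes 5 or a number of a turn 8.59, either way. A call with a gripper value outside its range is refused whole. OPENING is the opening, from 0 (shut) to 1 (fully open), set as the call begins (- or left out, the last holds). The fingers move at their own pace and stop on an object; the grip force is fixed at half the most. Time passes only in rows, so rows that do not move let the fingers close. It gives the time, the measured TCP pose, the force, the opening and the grip force at its end, in the units of the state.
- observe(): the state, without advancing time (a new reading comes with each control period).
- camera(name): name is "scene" or "side" or "wrist"; returns a dict with "img" (384x512x3 uint8, blue, green, red), "fx", "fy", "cx", "cy" (pixels), "rvec" (rotation vector, rad) and "tvec" (3), from world to camera coordinates, as OpenCV has them; the wrist camera has in their place "hand_eye" (4x4, takes a point from camera to tool coordinates, whose origin is the TCP and whose axes are the flange's). Camera axes: x right, y down, z forward; pixel columns grow to the right and rows downward; lengths in m; the calibration is good to about 2 mm. A picture is of the moment at which its call begins: read the wrist's pose just before it. There is no depth.
- close_job(): hands the job in; it is judged then, once.
Trained networks look in the newest picture that a camera, given by its name, has taken for a name from the list of things; names that differ only in an ending like _2 or _b are one class to them, and where a whole thing is asked for, a point or a joint stands for the part that bears it (a point fixed in the world has none). Each returns a list of dicts, best first, with "conf" (0 to 1); they miss things now and then, are a little off and sometimes report something else, mostly with a low value. They report only what shows in the picture. A call takes as long as a camera call. They do not tell look-alikes from the thing itself.
- regions_of(camera, query): "region" (384x512 bool, what is visible of it) and "bbox" ([centre column, centre row, width, height] in pixels, round what is visible of it).
- spot_point(camera, query): "uv" ([column, row] in pixels: a listed point, or the origin of a listed thing).
The state is a dict: "clock": time; "joint_pos": joint angles; "joint_velocities": joint speeds; "joint_efforts": joint torques, N m; "position": TCP position; "ee_rot": TCP orientation; "ft_force": force on the tool from outside, world axes, zero at the start; "wrist_torque": the same for the moment, N m; "opening": finger opening in m; "gripper_force": force on a finger pad.
Only numpy, scipy, OpenCV 4.12 (cv2) and the standard library are available. Lean on these libraries where they do the work, as an engineer would, in place of code of your own. Each camera call takes 0.05 s, during which the arm holds its last target. There are 200 camera calls.

### The job

Pick up the orange scoop by its black grip, push the scrap box's spring flap down with the front lip of the scoop, and tip the two rusty bearings through the opening into the box. Let the flap spring shut and set the empty scoop back upright on the bench.

Things in the scene. Friction and masses are not known exactly. Their poses are not given: they have to be found in the camera images.
- scoop: Orange open-fronted scoop, 150 long (x), 90 wide (y), about 0.22 kg, on the bench. Origin: centre of underside, z up. Floor flat, 3 thick, out to the open front lip at x = -75. Side walls 28 high (15 near the lip), back wall 35. Grip: upright black plate at the back, centre x = +70, y = 0, 10 thick in x, 50 wide in y, top at z = 75. A like blue scoop with brass bushes may stand in either place.
- flap: Spring flap in the yellow scrap box's top: metal plate, red free edge, 126 wide. Origin: hinge middle, 150 above bench, level with box top. Shut: z up, plate spans x 0 to -103. Pressed (2 to 7 N at x -65) it swings down, at most 60 deg; springs shut. Box: x -160 to 20, y +-90. Cheeks 27 high at y +-68, guard 42 high at x -112; +x side open: the scoop enters over it, lip towards -x.
- bearing_a: Rusty worn bearing, a disc of diameter 32, 9 thick, 32 g, lying flat in the orange scoop. Origin: centre of one flat face (the underside at the start), z along its axis. It starts to slide on scoop or flap at a slope of about 18 to 26 degrees, so 45 degrees empties the scoop. Too light to open the flap.
- bearing_b: The second rusty bearing, lying beside bearing_a in the orange scoop: same size, origin and behaviour.
Mind the look-alikes: they are no part of the job. Several things look just like the scoop: the one meant starts nearest to the robot's base. What is shaped like the bearing_a but turquoise is not meant.

How it is judged:
By the outcome, as a careful person would: the job done as asked, in the order asked, and still so for the second after the job is handed in, with the robot touching nothing.
It also fails if it takes over 54 s, if anything falls off the work surface, if the arm or the gripper's body presses on something with over 40 N, if the wrist force passes 120 N, or if a joint passes its speed limit or range.

## Working session

There is one attempt and no reset: what is moved stays moved. The work goes in short steps, Python scripts to look and compute and a shell command to move; the robot and the scene stay as the last step left them, time stands still between calls to the robot, and variables do not carry over. Pictures are saved under pics/ and viewed, at most 10 in all, crops included, and the job is handed in when it is done.

```bash
mkdir -p pics; python3 - <<'E'
from bench import *
import cv2, numpy as np
s=observe(); print(s)
for n in ("scene","side"):
    c=camera(n); cv2.imwrite(f"pics/{n}0.png",c["img"]); print(n,c["fx"],c["cx"],c["cy"],c["rvec"],c["tvec"])
    for q in ("scoop","flap","bearing_a"):
        print(q,[(np.round(d["uv"],1).tolist(),round(d["conf"],2)) for d in spot_point(n,q)])
        print(q,[(np.round(d["bbox"],1).tolist(),round(d["conf"],2)) for d in regions_of(n,q)])
E
```

```text
{'clock': 0.0, 'joint_pos': array([ 1.20641919e+00,  4.80866848e-01,  1.59686332e+00, -5.31711432e-07,
        1.06511225e+00, -4.66201955e-02]), 'joint_velocities': array([-0.0021019 , -0.00098235,  0.00151404, -0.00033396,  0.00080088,
       -0.00156168]), 'joint_efforts': array([-1.83255121e-03, -9.50668716e+01, -4.30186236e+01, -5.30161276e-05,
        1.23500891e-02, -3.11249812e-05]), 'position': array([0.20292843, 0.61707435, 0.23065361]), 'ee_rot': array([ 1.58210746e-01,  9.87405170e-01, -6.11780434e-04, -1.27282686e-04]), 'ft_force': array([0.30381459, 0.52693492, 0.54265969]), 'wrist_torque': array([ 0.03402632,  0.01745248, -0.00903834]), 'gripper_force': 0.0, 'opening': 0.08570317659306582}
scene 392.401068672127 253.50012302034378 192.33391787716718 [ 1.7468219   1.86011783 -0.68468457] [-0.1067217  -0.28866277  1.30538041]
scoop [([276.1, 212.4], 0.83), ([366.8, 236.3], 0.7)]
scoop [([279.1, 210.4, 63.8, 36.7], 0.64)]
flap [([146.2, 191.6], 0.84)]
flap [([124.2, 188.9, 56.0, 38.1], 0.81)]
bearing_a [([280.3, 203.7], 0.46), ([259.7, 182.8], 0.46), ([276.2, 218.4], 0.4)]
bearing_a [([275.9, 214.8, 12.0, 9.0], 0.67), ([275.6, 203.6, 10.1, 8.2], 0.63)]
side 360.46670924732126 259.95180950936543 193.39715377534384 [ 0.95661963 -2.39886113  1.11356713] [0.46553821 0.2485074  0.60286966]
scoop [([159.3, 315.8], 0.65), ([268.3, 263.3], 0.58)]
scoop [([266.7, 266.2, 84.8, 74.1], 0.84), ([160.8, 319.6, 89.3, 89.5], 0.62)]
flap [([323.8, 132.5], 0.81)]
flap [([333.6, 125.8, 54.1, 33.8], 0.95)]
bearing_a [([279.7, 267.6], 0.53), ([320.5, 278.5], 0.52), ([260.4, 261.1], 0.46)]
bearing_a [([279.6, 267.2, 12.8, 16.7], 0.63), ([262.4, 260.1, 15.8, 9.9], 0.56), ([320.0, 276.6, 12.0, 17.4], 0.53)]
```

```bash
python3 - <<'E'
import cv2,numpy as np
a=cv2.imread("pics/scene0.png");b=cv2.imread("pics/side0.png")
cv2.imwrite("pics/s1.png",cv2.resize(a[120:290,60:430],(800,368),interpolation=cv2.INTER_CUBIC))
cv2.imwrite("pics/s2.png",cv2.resize(b[60:384,60:460],(740,600),interpolation=cv2.INTER_CUBIC))
E
cat > h.py <<'E'
import cv2,numpy as np
from scipy.spatial.transform import Rotation as R
K={"scene":(392.401,253.5,192.334,[1.7468219,1.86011783,-0.68468457],[-0.1067217,-0.28866277,1.30538041]),
"side":(360.467,259.952,193.397,[0.95661963,-2.39886113,1.11356713],[0.46553821,0.2485074,0.60286966])}
def ray(n,uv):
    f,cx,cy,r,t=K[n];M=R.from_rotvec(r).as_matrix()
    d=M.T@np.array([(uv[0]-cx)/f,(uv[1]-cy)/f,1]);return -M.T@np.array(t),d
def onz(n,uv,z):
    o,d=ray(n,uv);return o+d*(z-o[2])/d[2]
def proj(n,P):
    f,cx,cy,r,t=K[n];p=np.atleast_2d(P)@R.from_rotvec(r).as_matrix().T+t
    return p[:,:2]/p[:,2:]*f+[cx,cy]
E
python3 - <<'E'
from h import *
for n,l in (("scene",[(276,212,0),(366.8,236.3,0),(146.2,191.6,.15),(276,214.8,.01),(275.6,203.6,.01),(259.7,182.8,.01)]),("side",[(159.3,315.8,0),(268.3,263.3,0),(323.8,132.5,.15),(279.7,267.6,.01),(260.4,261.1,.01),(320,277,.01)])):
    for u,v,z in l: print(n,u,v,onz(n,(u,v),z).round(3))
E
```

```text
scene 276 212 [0.439 0.19  0.   ]
scene 366.8 236.3 [0.5   0.415 0.   ]
scene 146.2 191.6 [ 0.522 -0.099  0.15 ]
scene 276 214.8 [0.456 0.19  0.01 ]
scene 275.6 203.6 [0.419 0.188 0.01 ]
scene 259.7 182.8 [0.349 0.143 0.01 ]
side 159.3 315.8 [0.504 0.409 0.   ]
side 268.3 263.3 [0.442 0.187 0.   ]
side 323.8 132.5 [ 0.528 -0.096  0.15 ]
side 279.7 267.6 [0.413 0.185 0.01 ]
side 260.4 261.1 [0.452 0.2   0.01 ]
side 320 277 [0.341 0.149 0.01 ]
```

View pics/s1.png

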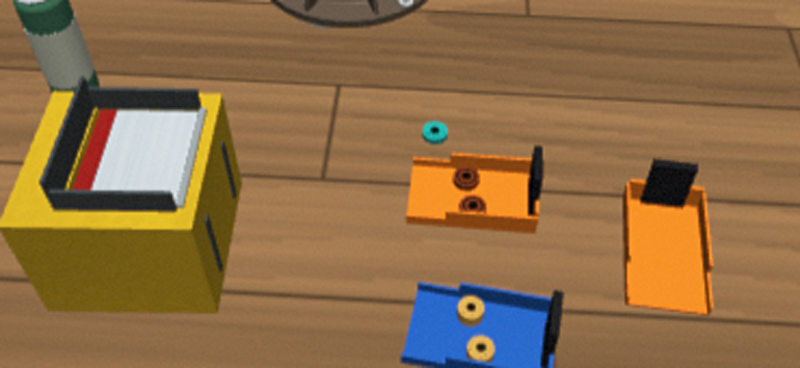

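View pics/s2.png

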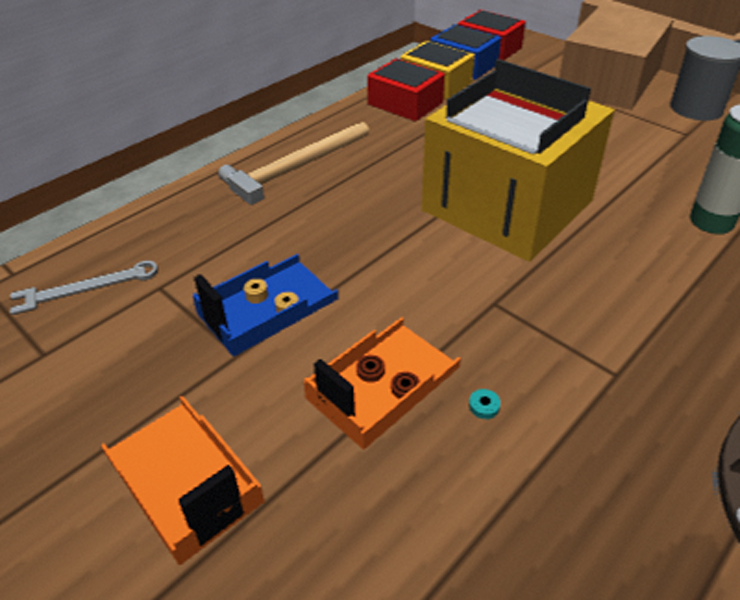

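The target is the orange scoop with the two rusty bearings: s1 crop (475,190), s2 crop (380,380). Its grip faces +y. The box flap is at s1 (135,150), with its open side also facing +y. I'll fit both poses using silhouettes.

```bash
cat > fit.py <<'E'
from h import *
from scipy.optimize import minimize
S=4
def quad(n,ps):
    return np.round(proj(n,ps)*S).astype(np.int32)
def box(x0,x1,y0,y1,z0,z1): return np.array([[x,y,z] for x in(x0,x1) for y in(y0,y1) for z in(z0,z1)])/1000
SC=[box(-75,75,-45,45,0,3),box(-10,75,-45,-42,0,28),box(-10,75,42,45,0,28),box(-75,75,-45,-42,0,15),box(-75,75,42,45,0,15),box(72,75,-45,45,0,35),box(65,75,-25,25,3,75)]
BX=[box(-160,20,-90,90,-150,0)]
def render(n,parts,p,z0):
    x,y,a=p;m=np.zeros((384*S,512*S),np.uint8);Rz=R.from_euler('z',a).as_matrix()
    for b in parts: cv2.fillConvexPoly(m,cv2.convexHull(quad(n,b@Rz.T+[x,y,z0])),1)
    return cv2.resize(m.astype(np.float32),(512,384),interpolation=cv2.INTER_AREA)
def fit(masks,parts,p0,z0):
    def cost(q):
        p=np.array(q)*[.01,.01,.1];c=0
        for n,(fg,care) in masks.items(): c+=np.abs(render(n,parts,p,z0)-fg)[care].sum()
        return c
    q0=np.array(p0)/[.01,.01,.1]
    r=minimize(cost,q0,method="Nelder-Mead",options=dict(initial_simplex=[q0,q0+[2,0,0],q0+[0,2,0],q0+[0,0,2]],xatol=.01,fatol=.3))
    return r.x*[.01,.01,.1],r.fun
E
python3 - <<'E'
from fit import *
ms={};mb={}
for n,w in (("scene",(276,212)),("side",(268,263))):
    im=cv2.imread(f"pics/{n}0.png");h=cv2.cvtColor(im,cv2.COLOR_BGR2HSV);H,s,v=[h[...,i].astype(int) for i in range(3)]
    yy,xx=np.mgrid[:384,:512]
    near=(abs(xx-w[0])<50)&(abs(yy-w[1])<45)
    org=(H<=16)&(s>200)&(v>100)|(v<45)|(H<8)&(s>120)
    org&=near; k,l,st,_=cv2.connectedComponentsWithStats(org.astype(np.uint8))
    i=1+np.argmax(st[1:,4]);fg=(l==i);fg=cv2.morphologyEx(fg.astype(np.uint8),cv2.MORPH_CLOSE,np.ones((5,5)))
    ms[n]=(fg.astype(float),near); print(n,"scoop px",fg.sum())
    yel=(H>=20)&(H<=32)&(s>190)
    c=proj(n,[[.52,-.15,.08]])[0];nb=(abs(xx-c[0])<90)&(abs(yy-c[1])<90)
    k,l,st,_=cv2.connectedComponentsWithStats((yel&nb).astype(np.uint8));i=1+np.argmax(st[1:,4]);fb=(l==i).astype(np.uint8)
    hull=cv2.fillConvexPoly(np.zeros_like(fb),cv2.convexHull(np.argwhere(fb)[:,::-1].astype(np.int32)),1)
    mb[n]=(hull.astype(float),nb); print("box px",hull.sum())
ps,c=fit(ms,SC,(.44,.19,1.57),0);print("scoop",ps,c)
pb,c2=fit(mb,BX,(.525,-.1,1.57),.15);print("box",pb,c2)
for n in ms:
    im=cv2.imread(f"pics/{n}0.png")
    for p,P,z in((ps,SC,0),(pb,BX,.15)):
        m=(render(n,P,p,z)>.5).astype(np.uint8);cs,_=cv2.findContours(m,0,2);cv2.drawContours(im,cs,-1,(255,0,255),1)
    cv2.imwrite(f"pics/f_{n}.png",im)
a=cv2.imread("pics/f_scene.png")[120:280,60:330];b=cv2.imread("pics/f_side.png")[70:320,190:420]
cv2.imwrite("pics/f.png",np.hstack([cv2.resize(a,(430,255)),cv2.resize(b,(368,400))[:255]]) if 0 else np.hstack([cv2.copyMakeBorder(cv2.resize(a,(430,255)),0,145,0,0,0),cv2.resize(b,(368,400))]))
E
```

```text
scene scoop px 1897
box px 9682
side scoop px 3071
box px 6744
scoop [0.43771081 0.19387562 1.55102085] 345.1875
box [ 0.52266184 -0.09763356  1.62788957] 875.9375
```

View pics/f.png

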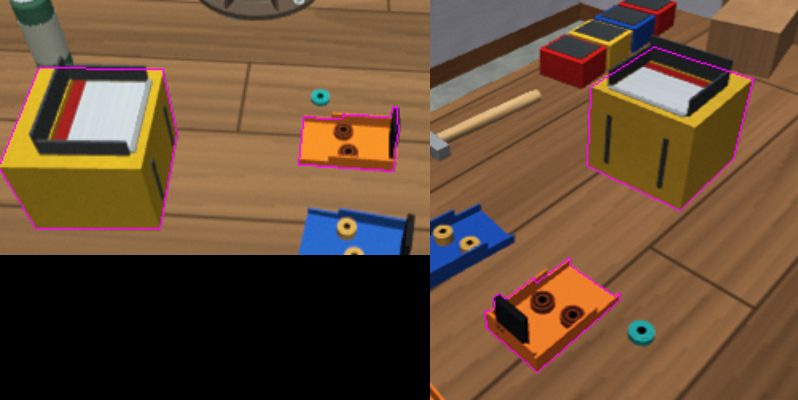

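The outlines match well. Scoop: (0.438, 0.194), yaw 88.9°. Hinge: (0.523, -0.098), yaw 93.3°. The grip plate is therefore at (0.439, 0.264), so I'll move above it.

```bash
python3 -m handwheel '[{"slide":[0,0,0],"delta_rot":[0,0,-8.5]},{"slide":[0,0,0],"delta_rot":[0,0,-8.5]},{"slide":[-2.7,-3.8,0],"delta_rot":[0,0,0]},{"slide":[-2.7,-3.8,0],"delta_rot":[0,0,0]},{"slide":[-2.7,-3.8,0],"delta_rot":[0,0,0]}]' 1
python3 -m handwheel '[{"slide":[-2.7,-3.8,0],"delta_rot":[0,0,0]},{"slide":[-2.7,-3.8,0],"delta_rot":[0,0,0]},{"slide":[-2.7,-3.8,0],"delta_rot":[0,0,0]},{"slide":[-2.7,-3.8,0],"delta_rot":[0,0,0]},{"slide":[-2.7,-3.8,0],"delta_rot":[0,0,0]}]'
python3 -m handwheel '[{"slide":[-2.7,-3.8,0],"delta_rot":[0,0,0]},{"slide":[0,0,0],"delta_rot":[0,0,0]},{"slide":[0,0,0],"delta_rot":[0,0,0]}]'
cat > st.py <<'E'
from bench import *
from h import *
def st():
    s=observe();M=R.from_quat(s["ee_rot"]).as_matrix();p=s["position"]
    print("t",round(s["clock"],2),"p",p.round(4),"x",M[:,0].round(3),"y",M[:,1].round(3),"z",M[:,2].round(3),"F",s["ft_force"].round(1),"op",round(s["opening"],4),"g",round(s["gripper_force"],1),"q",s["joint_pos"].round(2))
    return s,M,p
def wpix(c,M,p,P):
    T=np.eye(4);T[:3,:3]=M;T[:3,3]=p;W=np.linalg.inv(T@c["hand_eye"]);q=np.atleast_2d(P)@W[:3,:3].T+W[:3,3]
    return q[:,:2]/q[:,2:]*[c["fx"],c["fy"]]+[c["cx"],c["cy"]]
E
python3 - <<'E'
from st import *
s,M,p=st()
c=camera("wrist");im=c["img"].copy()
x,y,a=.4377,.1939,1.551;Rz=R.from_euler('z',a).as_matrix()
for Q in ([[65,-25,75],[65,25,75],[75,25,75],[75,-25,75]],[[-75,-45,3],[-75,45,3],[75,45,35],[75,-45,35]]):
    u=wpix(c,M,p,np.array(Q)/1000@Rz.T+[x,y,0]);cv2.polylines(im,[u.round().astype(int)],True,(255,0,255),1)
cv2.imwrite("pics/w1.png",im)
E
```

```text
clock: 1.2
position: [0.282, 0.5005, 0.2312]
ee_rot: [0.01, 1.0, -0.0, 0.0]
ft_force: [1.2, -0.6, 0.5]
opening: 0.0853
gripper_force: 0.0
clock: 1.7
position: [0.4135, 0.3074, 0.2316]
ee_rot: [0.01, 1.0, 0.0, 0.0]
ft_force: [1.3, 1.0, 1.0]
opening: 0.0855
gripper_force: 0.0
clock: 2.0
position: [0.4394, 0.2695, 0.2314]
ee_rot: [0.012, 1.0, 0.0, 0.0]
ft_force: [-1.0, 1.2, 0.2]
opening: 0.0857
gripper_force: 0.0
t 2.0 p [0.4394 0.2695 0.2314] x [-1.     0.024 -0.   ] y [0.024 1.    0.   ] z [ 0.  0. -1.] F [-1.   1.2  0.2] op 0.0857 g 0.0 q [ 0.49  0.29  1.9   0.    0.95 -1.06]
```

View pics/w1.png

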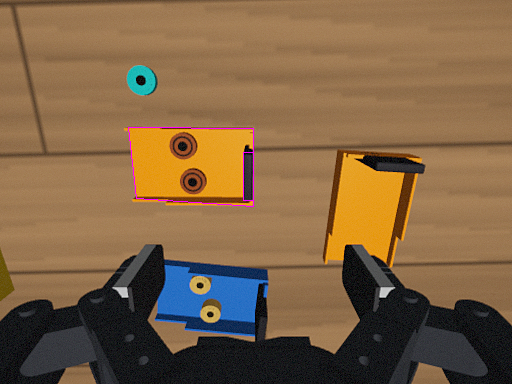

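The predicted scoop outline lies on the real one (plate at column 248, row 175), so I'll descend and grip.

```bash
python3 -m handwheel '[{"slide":[0,-0.56,3],"delta_rot":[0,0,0]},{"slide":[0,0,4],"delta_rot":[0,0,0]},{"slide":[0,0,4],"delta_rot":[0,0,0]},{"slide":[0,0,4],"delta_rot":[0,0,0]},{"slide":[0,0,3],"delta_rot":[0,0,0]}]'
python3 -m handwheel '[{"slide":[0,0,1.8],"delta_rot":[0,0,0]},{"slide":[0,0,0],"delta_rot":[0,0,0]},{"slide":[0,0,0],"delta_rot":[0,0,0]}]'
python3 -m handwheel '[{"slide":[0,0,0],"delta_rot":[0,0,0]},{"slide":[0,0,0],"delta_rot":[0,0,0]},{"slide":[0,0,0],"delta_rot":[0,0,0]},{"slide":[0,0,0],"delta_rot":[0,0,0]},{"slide":[0,0,0],"delta_rot":[0,0,0]}]' 0
python3 -m handwheel '[{"slide":[0,0,0],"delta_rot":[0,0,0]},{"slide":[0,0,0],"delta_rot":[0,0,0]},{"slide":[0,0,0],"delta_rot":[0,0,0]},{"slide":[0,0,0],"delta_rot":[0,0,0]},{"slide":[0,0,0],"delta_rot":[0,0,0]}]'
python3 -c "
from st import *
st()"
```

```text
clock: 2.55
position: [0.4372, 0.2658, 0.0493]
ee_rot: [0.009, 1.0, -0.0, -0.001]
ft_force: [-0.3, -0.4, 0.2]
opening: 0.0851
gripper_force: 0.0
clock: 2.85
position: [0.4382, 0.2657, 0.0335]
ee_rot: [0.01, 1.0, -0.0, -0.0]
ft_force: [-0.0, -0.3, -0.1]
opening: 0.085
gripper_force: 0.0
clock: 3.35
position: [0.4388, 0.2648, 0.0336]
ee_rot: [0.011, 1.0, 0.0, 0.0]
ft_force: [-0.1, -3.5, 1.8]
opening: 0.0122
gripper_force: 2.6
clock: 3.85
position: [0.4388, 0.2647, 0.0336]
ee_rot: [0.011, 1.0, 0.0, 0.0]
ft_force: [-1.0, -1.1, 7.7]
opening: 0.0095
gripper_force: 58.8
t 3.85 p [0.4388 0.2647 0.0336] x [-1.     0.021 -0.   ] y [0.021 1.    0.   ] z [ 0.  0. -1.] F [-1.  -1.1  7.7] op 0.0095 g 58.8 q [ 0.48  0.59  2.06 -0.    0.49 -1.07]
```

```bash
python3 -m handwheel '[{"slide":[0,0,-1],"delta_rot":[0,0,0]},{"slide":[0,0,-2],"delta_rot":[0,0,0]},{"slide":[0,0,-3],"delta_rot":[0,0,0]},{"slide":[0,0,-4],"delta_rot":[0,0,0]},{"slide":[0,0,-4],"delta_rot":[0,0,0]}]'
python3 -m handwheel '[{"slide":[0,0,-3],"delta_rot":[0,0,0]},{"slide":[0,0,-2],"delta_rot":[0,0,0]},{"slide":[0,0,-1],"delta_rot":[0,0,0]},{"slide":[0,0,0],"delta_rot":[0,0,0]},{"slide":[0,0,0],"delta_rot":[0,0,0]}]'
python3 - <<'E'
from st import *
s,M,p=st()
c=camera("side");im=c["img"]
cv2.imwrite("pics/l1.png",cv2.resize(im[60:340,130:430],(640,597)))
# flap frame
h=np.array([.5227,-.0976,.15]);a=1.628
Rf=R.from_euler('z',a).as_matrix()
print("scoop lip in flap frame:",(Rf.T@(p+M@[0,-.145,.0336]-h)).round(4),"tcp",(Rf.T@(p-h)).round(4))
E
```

```text
clock: 4.35
position: [0.438, 0.2644, 0.1749]
ee_rot: [0.011, 1.0, -0.0, -0.0]
ft_force: [1.7, 0.3, -4.3]
opening: 0.0094
gripper_force: 58.8
clock: 4.85
position: [0.4382, 0.2645, 0.2325]
ee_rot: [0.011, 1.0, -0.0, -0.0]
ft_force: [0.0, -0.3, -3.8]
opening: 0.0093
gripper_force: 58.8
t 4.85 p [0.4382 0.2645 0.2325] x [-1.     0.021  0.001] y [ 0.021  1.    -0.001] z [-0.001 -0.001 -1.   ] F [ 0.  -0.3 -3.8] op 0.0093 g 58.8 q [ 0.48  0.29  1.91 -0.    0.95 -1.07]
scoop lip in flap frame: [0.2218 0.075  0.049 ] tcp [0.3664 0.0636 0.0825]
```

View pics/l1.png

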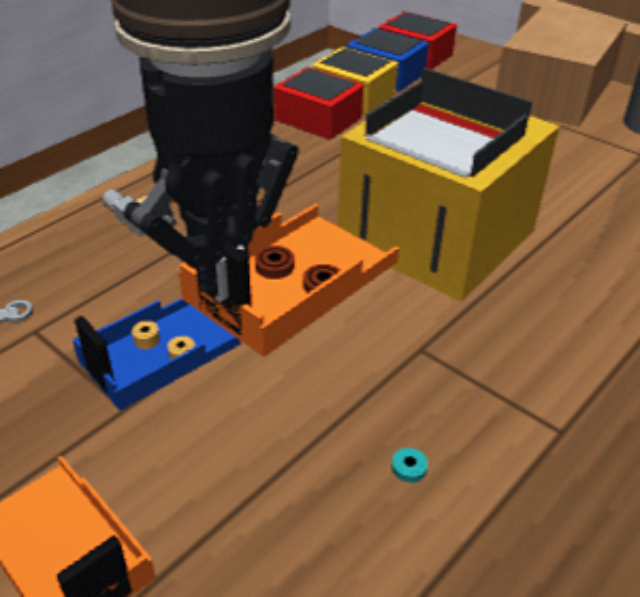

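Lifted level, with both bearings inside (crop (275,262) and (322,277)). Next I'll carry it over the flap, turning to match the box's yaw.

```bash
cat > ff.py <<'E'
from st import *
s,M,p=st()
h=np.array([.5227,-.0976,.15]);Rf=R.from_euler('z',1.628).as_matrix()
print("FLAP lip",(1000*Rf.T@(p+M@[0,-.145,.0336]-h)).round(1),"tcp",(1000*Rf.T@(p-h)).round(1),"tilt",np.degrees(np.arctan2((Rf.T@M[:,1])[2],(Rf.T@M[:,1])[0])).round(1),"yaw",np.degrees((Rf.T@M[:,1])[1]).round(1))
E
python3 -m handwheel '[{"slide":[-0.3,-1,0],"delta_rot":[0,0,-1.5]},{"slide":[-0.6,-2,0],"delta_rot":[0,0,-1.5]},{"slide":[-0.8,-3,0],"delta_rot":[0,0,-1.5]},{"slide":[-0.8,-3.5,0],"delta_rot":[0,0,0]},{"slide":[-0.8,-3.5,0],"delta_rot":[0,0,0]}]'
python3 -m handwheel '[{"slide":[-0.8,-3.5,0],"delta_rot":[0,0,0]},{"slide":[-0.8,-3.5,0],"delta_rot":[0,0,0]},{"slide":[-0.7,-3.5,0],"delta_rot":[0,0,0]},{"slide":[-0.5,-2.5,0],"delta_rot":[0,0,0]},{"slide":[-0.3,-1.5,0],"delta_rot":[0,0,0]}]'
python3 -m handwheel '[{"slide":[0,-1,0],"delta_rot":[0,0,0]},{"slide":[0,0,0],"delta_rot":[0,0,0]},{"slide":[0,0,0],"delta_rot":[0,0,0]}]'
python3 ff.py
```

```text
clock: 5.4
position: [0.476, 0.1348, 0.2319]
ee_rot: [-0.029, 1.0, -0.0, -0.001]
ft_force: [0.1, 0.3, -2.9]
opening: 0.0094
gripper_force: 58.8
clock: 5.9
position: [0.5155, -0.0087, 0.232]
ee_rot: [-0.028, 1.0, 0.0, -0.001]
ft_force: [0.0, 0.4, -4.3]
opening: 0.0095
gripper_force: 58.9
clock: 6.2
position: [0.5159, -0.0162, 0.233]
ee_rot: [-0.029, 1.0, 0.0, -0.0]
ft_force: [-0.5, 0.2, -3.1]
opening: 0.0092
gripper_force: 58.9
t 6.2 p [ 0.5159 -0.0162  0.233 ] x [-0.998 -0.057  0.001] y [-0.057  0.998  0.   ] z [-0.001  0.    -1.   ] F [-0.5  0.2 -3.1] op 0.0092 g 58.9 q [-0.09  0.29  1.9   0.    0.95 -1.72]
FLAP lip [-63.3   2.1  49.3] tcp [81.7  2.1 83. ] tilt 0.0 yaw 0.0
```

```bash
python3 -m handwheel '[{"slide":[0,-0.7,0],"delta_rot":[-2,0,0]},{"slide":[0,-0.9,0],"delta_rot":[-4,0,0]},{"slide":[0,-0.9,0],"delta_rot":[-4,0,0]},{"slide":[0,-0.7,0],"delta_rot":[-3,0,0]},{"slide":[-0.2,-0.5,0],"delta_rot":[-1,0,0]}]'
python3 -m handwheel '[{"slide":[0,0,0],"delta_rot":[0,0,0]},{"slide":[0,0,0],"delta_rot":[0,0,0]}]'
python3 ff.py
```

```text
clock: 6.7
position: [0.5203, -0.0535, 0.2295]
ee_rot: [-0.028, 0.992, 0.123, -0.004]
ft_force: [-0.2, 0.3, -3.8]
opening: 0.0091
gripper_force: 58.9
clock: 6.9
position: [0.5204, -0.0528, 0.2296]
ee_rot: [-0.029, 0.992, 0.121, -0.004]
ft_force: [0.0, 0.1, -4.3]
opening: 0.0092
gripper_force: 58.9
t 6.9 p [ 0.5204 -0.0528  0.2296] x [-0.998 -0.058  0.001] y [-0.056  0.969  0.241] z [-0.014  0.241 -0.971] F [ 0.   0.1 -4.3] op 0.0092 g 58.9 q [-0.32  0.35  1.85  0.26  1.05 -2.09]
FLAP lip [-87.7  -0.3  12.1] tcp [44.9 -0.2 79.6] tilt 13.9 yaw 0.0
```

```bash
cat > ik.py <<'E'
from h import *
def ori(q): return (R.from_euler('z',q[0])*R.from_euler('y',q[1]+q[2])*R.from_euler('z',q[3])*R.from_euler('y',q[4])*R.from_euler('z',q[5])).as_matrix()
E
python3 - <<'E'
from st import *; from ik import *
from scipy.optimize import least_squares
s,M,p=st();q=s["joint_pos"]
print((ori(q).T@M).round(3))
E
```

```text
t 6.9 p [ 0.5204 -0.0528  0.2296] x [-0.998 -0.058  0.001] y [-0.056  0.969  0.241] z [-0.014  0.241 -0.971] F [ 0.   0.1 -4.3] op 0.0092 g 58.9 q [-0.32  0.35  1.85  0.26  1.05 -2.09]
[[ 0. -1. -0.]
 [ 1.  0. -0.]
 [ 0. -0.  1.]]
```

```bash
cat >> ik.py <<'E'
from scipy.optimize import least_squares
D=[([1.20642,.480867,1.596863,0,1.065112,-.04662],[.20293,.61707,.23065]),([.49,.29,1.9,0,.95,-1.06],[.4394,.2695,.2314]),([.48,.59,2.06,0,.49,-1.07],[.4388,.2647,.0336]),([-.09,.29,1.9,0,.95,-1.72],[.5159,-.0162,.233]),([-.32,.35,1.85,.26,1.05,-2.09],[.5204,-.0528,.2296])]
C=R.from_euler('z',np.pi/2).as_matrix()
def fk(q,k):
    a,d,l2,l3,L=k;b=q[1]+q[2]
    w=R.from_euler('z',q[0]).as_matrix()@[a+l2*np.sin(q[1])+l3*np.sin(b),0,d+l2*np.cos(q[1])+l3*np.cos(b)]
    M=ori(q)@C; return w+M[:,2]*L,M
k=least_squares(lambda k:np.concatenate([[fk(q,k)[0][i]-p[i] for i in range(3)] for q,p in D]+[.01*(np.array(k)-[.0,.4,.5,.5,.45])]),[.0,.4,.5,.5,.45]).x
def ik(p,M,q0):
    f=lambda q:np.concatenate([(fk(q,k)[0]-p)*5,(fk(q,k)[1]-M).ravel()])
    r=least_squares(f,q0);return r.x,r.cost
if __name__=="__main__":
    print(k.round(3),[(fk(q,k)[0]-p).round(3) for q,p in D])
    h=np.array([.5227,-.0976,.15]);Rf=R.from_euler('z',1.628).as_matrix();q=np.array(D[-1][0])
    for phi,lx,lz in((14,-86,-16),(20,-82,-23),(30,-75,-35),(40,-68,-45),(50,-62,-50),(55,-60,-53)):
        c,s=np.cos(np.radians(phi)),np.sin(np.radians(phi))
        t=np.array([lx+145*c-33.6*s,0,lz+145*s+33.6*c])/1000
        M=Rf@np.array([[0,c,s],[1,0,0],[0,s,-c]])
        q,e=ik(h+Rf@t,M,q);print(phi,(t*1000).round(1),q.round(2),round(e,6))
E
python3 ik.py
```

```text
[0.001 0.456 0.549 0.444 0.493] [array([ 0.026, -0.017,  0.004]), array([ 0.019, -0.025,  0.   ]), array([ 0.019, -0.026, -0.006]), array([ 0.002, -0.031, -0.001]), array([-0.009, -0.001,  0.003])]
14 [46.6  0.  51.7] [-0.31  0.39  1.87  0.27  0.99 -2.1 ] 0.0
20 [42.8  0.  58.2] [-0.4   0.44  1.82  0.36  1.07 -2.23] 0.0
30 [33.8  0.  66.6] [-0.53  0.53  1.74  0.46  1.22 -2.39] 0.0
40 [21.5  0.  73.9] [-0.63  0.65  1.64  0.53  1.37 -2.5 ] 0.0
50 [ 5.5  0.  82.7] [-0.71  0.78  1.52  0.58  1.54 -2.58] 0.0
55 [-4.4  0.  85. ] [-0.75  0.86  1.45  0.61  1.62 -2.6 ] 0.0
```

```bash
python3 -m handwheel '[{"slide":[0,-0.13,0.5],"delta_rot":[0,0,0]},{"slide":[0,-0.13,0.75],"delta_rot":[0,0,0]},{"slide":[0,-0.13,0.75],"delta_rot":[0,0,0]},{"slide":[0,-0.1,0.75],"delta_rot":[0,0,0]},{"slide":[0,0,0],"delta_rot":[0,0,0]}]'
python3 ff.py
python3 - <<'E'
import numpy as np
from bench import *
import cv2
c=camera("side");cv2.imwrite("pics/p1.png",cv2.resize(c["img"][30:230,220:460],(720,600)))
P=[(14,-86,-16),(22,-81,-25),(30,-76,-34),(38,-70,-43),(46,-65,-49),(54,-61,-53)]
def T(p):
    f=np.radians(p[0]);return np.array([p[1]+145*np.cos(f)-33.6*np.sin(f),p[2]+145*np.sin(f)+33.6*np.cos(f)]),f
for a,b in zip(P,P[1:]):
    (A,f),(B,_)=T(a),T(b);d=B-A
    print(b,"y",d@[np.cos(f),np.sin(f)],"z",d@[np.sin(f),-np.cos(f)])
E
```

```text
clock: 7.4
position: [0.5198, -0.0512, 0.2007]
ee_rot: [-0.029, 0.992, 0.122, -0.004]
ft_force: [-0.3, 0.5, -0.6]
opening: 0.0093
gripper_force: 59.2
t 7.4 p [ 0.5198 -0.0512  0.2007] x [-0.998 -0.058  0.001] y [-0.056  0.969  0.242] z [-0.015  0.242 -0.97 ] F [-0.3  0.5 -0.6] op 0.0093 g 59.2 q [-0.32  0.38  1.88  0.27  0.99 -2.11]
FLAP lip [-86.    0.2 -17. ] tcp [46.5  0.2 50.7] tilt 14.0 yaw 0.0
(22, -81, -25) y -3.413164653747525 z -9.910835734443939
(30, -76, -34) y -4.8228862926397715 z -9.635419090745591
(38, -70, -43) y -5.391193802023878 z -9.058878114866339
(46, -65, -49) y -5.841261308650862 z -12.046734850657604
(54, -61, -53) y -6.186071944249105 z -14.197114065735676
```

View pics/p1.png

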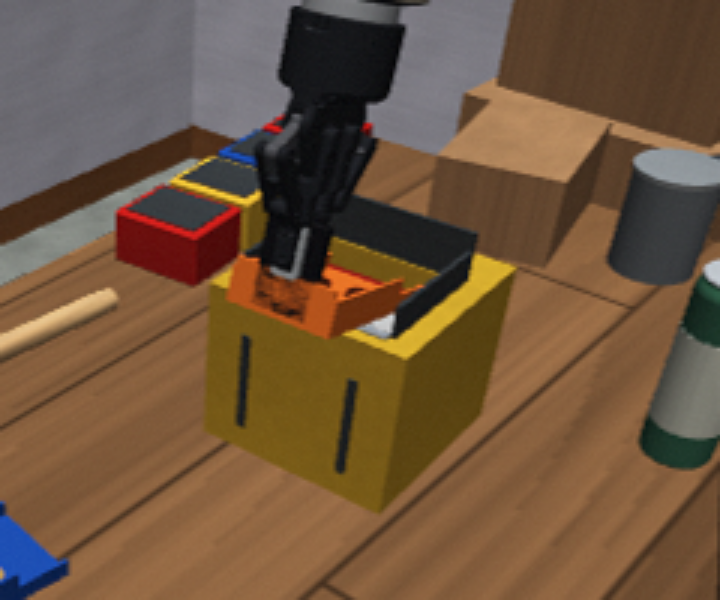

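The flap is down about 10° under the lip (red edge at crop (350,275), below the lid) with roughly 3 N of contact. The bearings are still in the scoop, so I'll tip while following the flap.

```bash
python3 -m handwheel '[{"slide":[0,-0.34,-0.95],"delta_rot":[-8,0,0]},{"slide":[0,-0.48,-0.95],"delta_rot":[-8,0,0]},{"slide":[0,-0.54,-0.9],"delta_rot":[-8,0,0]},{"slide":[0,-0.58,-1.2],"delta_rot":[-8,0,0]},{"slide":[0,-0.6,-1.4],"delta_rot":[-8,0,0]}]'
python3 ff.py
python3 -m handwheel '[{"slide":[0,0,0],"delta_rot":[0,0,0]},{"slide":[0,0,0],"delta_rot":[0,0,0]},{"slide":[0,0,0],"delta_rot":[0,0,0]},{"slide":[0,0,0],"delta_rot":[0,0,0]},{"slide":[0,0,0],"delta_rot":[0,0,0]}]'
python3 ff.py
python3 - <<'E'
from bench import *
import cv2,numpy as np
a=camera("side")["img"][40:190,270:450];b=camera("scene")["img"][100:250,60:240];w=camera("wrist")["img"]
cv2.imwrite("pics/t1.png",np.vstack([np.hstack([cv2.resize(a,(360,300)),cv2.resize(b,(360,300))]),np.hstack([cv2.resize(w,(400,300)),np.zeros((300,320,3),np.uint8)])]))
for n in("wrist","side","scene"): print(n,[(np.round(d["bbox"]).tolist(),round(d["conf"],2)) for d in regions_of(n,"bearing_a")])
E
```

```text
clock: 7.95
position: [0.524, -0.1022, 0.2347]
ee_rot: [-0.026, 0.89, 0.455, -0.011]
ft_force: [1.0, -2.1, -1.5]
opening: 0.0096
gripper_force: 60.0
t 7.95 p [ 0.524  -0.1022  0.2347] x [-0.998 -0.056 -0.003] y [-0.036  0.584  0.811] z [-0.044  0.81  -0.585] F [ 1.  -2.1 -1.5] op 0.0096 g 60.0 q [-0.69  0.68  1.66  0.64  1.56 -2.58]
FLAP lip [-62.3  -1.5 -52.5] tcp [-4.7 -1.  84.7] tilt 54.2 yaw 0.1
clock: 8.45
position: [0.5233, -0.0998, 0.2344]
ee_rot: [-0.026, 0.891, 0.453, -0.013]
ft_force: [-0.5, -3.0, -0.4]
opening: 0.0091
gripper_force: 60.0
t 8.45 p [ 0.5233 -0.0998  0.2344] x [-0.998 -0.059 -0.001] y [-0.035  0.588  0.808] z [-0.047  0.807 -0.589] F [-0.5 -3.  -0.4] op 0.0091 g 60.0 q [-0.68  0.67  1.66  0.64  1.56 -2.58]
FLAP lip [-60.5  -0.7 -52.5] tcp [-2.2 -0.5 84.4] tilt 53.9 yaw 0.1
wrist [([230.0, 32.0, 22.0, 26.0], 0.64)]
side [([320.0, 277.0, 16.0, 18.0], 0.79)]
scene [([260.0, 182.0, 12.0, 12.0], 0.47)]
```

View pics/t1.png

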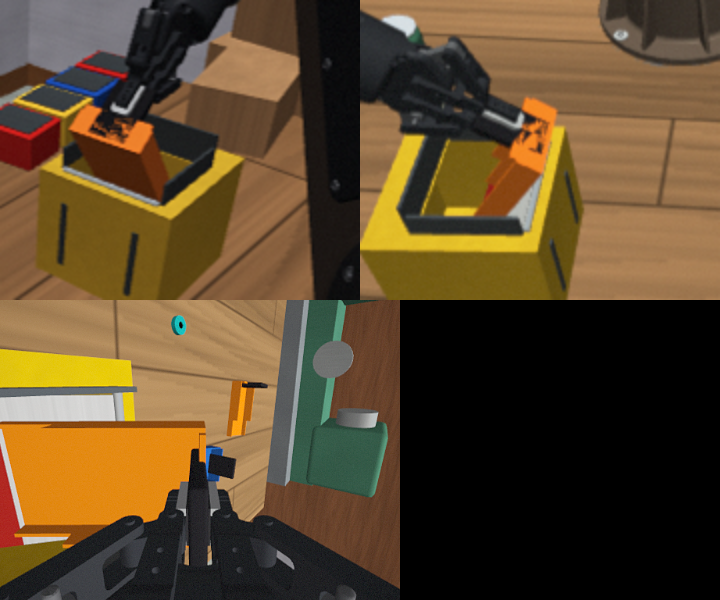

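The scoop floor is bare in the wrist view (orange area around (100,470)), so both bearings went in. I'll draw the lip back up along its slope so the flap can close, then level off.

```bash
python3 -m handwheel '[{"slide":[0,1,0],"delta_rot":[0,0,0]},{"slide":[0,2,0],"delta_rot":[0,0,0]},{"slide":[0,2,0],"delta_rot":[0,0,0]},{"slide":[0,2,0],"delta_rot":[0,0,0]},{"slide":[0,2,0],"delta_rot":[0,0,0]}]'
python3 -m handwheel '[{"slide":[0,1,0],"delta_rot":[5,0,0]},{"slide":[0,1,0],"delta_rot":[8,0,0]},{"slide":[0,1,0],"delta_rot":[8,0,0]},{"slide":[0,1,0],"delta_rot":[8,0,0]},{"slide":[0,1,0],"delta_rot":[8,0,0]}]'
python3 -m handwheel '[{"slide":[0,2,0],"delta_rot":[8,0,0]},{"slide":[0,3,0],"delta_rot":[6,0,0]},{"slide":[0,3,0],"delta_rot":[3,0,0]},{"slide":[0,3,0],"delta_rot":[0,0,0]},{"slide":[0,2,0],"delta_rot":[0,0,0]}]'
python3 -m handwheel '[{"slide":[0,0,0],"delta_rot":[0,0,0]},{"slide":[0,0,0],"delta_rot":[0,0,0]}]'
python3 ff.py
python3 - <<'E'
from bench import *
import cv2,numpy as np
a=camera("side")["img"][40:240,190:430];b=camera("scene")["img"][100:300,60:300]
cv2.imwrite("pics/r1.png",np.hstack([cv2.resize(a,(400,333)),cv2.resize(b,(400,333))]))
for n in("side","scene"):
    print(n,[(np.round(d["bbox"]).tolist(),round(d["conf"],2)) for d in regions_of(n,"bearing_a")],[(np.round(d["bbox"]).tolist(),round(d["conf"],2)) for d in regions_of(n,"flap")])
E
```

```text
clock: 9.25
position: [0.5198, -0.0461, 0.3081]
ee_rot: [-0.026, 0.891, 0.454, -0.013]
ft_force: [0.1, 1.1, -2.5]
opening: 0.0094
gripper_force: 59.7
clock: 9.75
position: [0.5178, -0.0094, 0.3404]
ee_rot: [-0.028, 0.989, 0.145, -0.002]
ft_force: [-0.6, 0.4, -2.8]
opening: 0.0094
gripper_force: 59.5
clock: 10.25
position: [0.5089, 0.1215, 0.3513]
ee_rot: [-0.03, 1.0, 0.001, 0.0]
ft_force: [-0.5, -0.7, -2.6]
opening: 0.0093
gripper_force: 59.6
clock: 10.45
position: [0.5096, 0.119, 0.3508]
ee_rot: [-0.029, 1.0, 0.0, -0.0]
ft_force: [0.3, -0.5, -3.4]
opening: 0.0093
gripper_force: 59.6
t 10.45 p [0.5096 0.119  0.3508] x [-0.998 -0.059  0.   ] y [-0.059  0.998  0.   ] z [-0.  0. -1.] F [ 0.3 -0.5 -3.4] op 0.0093 g 59.6 q [ 0.17  0.19  1.72  0.    1.23 -1.46]
FLAP lip [ 72.    0.5 167.1] tcp [217.    0.7 200.8] tilt 0.0 yaw 0.1
side [([321.0, 277.0, 17.0, 15.0], 0.58)] [([332.0, 125.0, 56.0, 34.0], 0.96)]
scene [] [([125.0, 189.0, 63.0, 44.0], 0.7)]
```

View pics/r1.png

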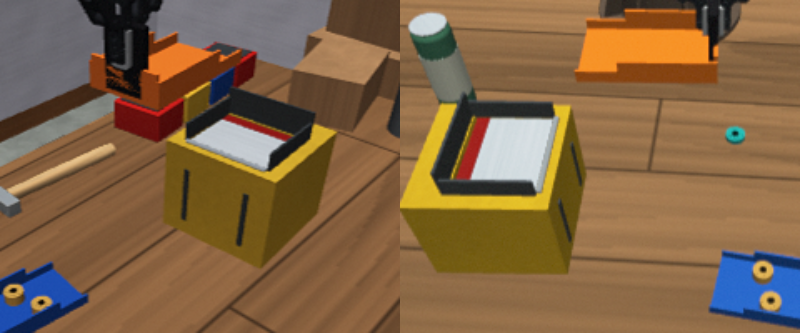

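The flap is shut, the scoop is empty and no bearing is on the bench. I'll return the scoop to where it started.

```bash
python3 -m handwheel '[{"slide":[0,0,0],"delta_rot":[0,0,4.5]},{"slide":[1.8,3.6,0],"delta_rot":[0,0,0]},{"slide":[1.8,3.6,0],"delta_rot":[0,0,0]},{"slide":[1.8,3.6,0],"delta_rot":[0,0,0]},{"slide":[1.9,3.6,0],"delta_rot":[0,0,0]}]'
python3 -m handwheel '[{"slide":[0,0,2],"delta_rot":[0,0,0]},{"slide":[0,0,3.5],"delta_rot":[0,0,0]},{"slide":[0,0,4],"delta_rot":[0,0,0]},{"slide":[0,0,4],"delta_rot":[0,0,0]},{"slide":[0,0,4],"delta_rot":[0,0,0]}]'
python3 -m handwheel '[{"slide":[0,0,4],"delta_rot":[0,0,0]},{"slide":[0,0,4],"delta_rot":[0,0,0]},{"slide":[0,0,3],"delta_rot":[0,0,0]},{"slide":[0,0,1],"delta_rot":[0,0,0]},{"slide":[0,0,0],"delta_rot":[0,0,0]}]'
python3 ff.py
```

```text
clock: 11.25
position: [0.4401, 0.2645, 0.3505]
ee_rot: [0.011, 1.0, 0.0, 0.0]
ft_force: [0.6, 0.3, -2.7]
opening: 0.0094
gripper_force: 59.8
clock: 11.75
position: [0.4409, 0.2634, 0.1742]
ee_rot: [0.011, 1.0, 0.0, 0.0]
ft_force: [0.5, -0.5, -2.0]
opening: 0.0094
gripper_force: 60.0
clock: 12.25
position: [0.4403, 0.2632, 0.0546]
ee_rot: [0.011, 1.0, -0.001, -0.001]
ft_force: [-0.5, 0.9, -2.6]
opening: 0.0096
gripper_force: 60.0
t 12.25 p [0.4403 0.2632 0.0546] x [-1.     0.022  0.002] y [ 0.022  1.    -0.001] z [-0.002 -0.001 -1.   ] F [-0.5  0.9 -2.6] op 0.0096 g 60.0 q [ 0.48  0.55  2.05  0.    0.54 -1.07]
FLAP lip [ 220.4   73.2 -128.9] tcp [364.9  61.7 -95.4] tilt -0.1 yaw -4.5
```

```bash
python3 -m handwheel '[{"slide":[0,0,0.8],"delta_rot":[0,0,0]},{"slide":[0,0,0.6],"delta_rot":[0,0,0]},{"slide":[0,0,0.4],"delta_rot":[0,0,0]},{"slide":[0,0,0.2],"delta_rot":[0,0,0]},{"slide":[0,0,0],"delta_rot":[0,0,0]}]'
python3 -m handwheel '[{"slide":[0,0,0.1],"delta_rot":[0,0,0]},{"slide":[0,0,0],"delta_rot":[0,0,0]},{"slide":[0,0,0],"delta_rot":[0,0,0]}]'
```

```text
clock: 12.75
position: [0.4407, 0.2638, 0.0355]
ee_rot: [0.011, 1.0, 0.0, 0.0]
ft_force: [0.0, -0.3, -3.0]
opening: 0.0096
gripper_force: 59.9
clock: 13.05
position: [0.4407, 0.2638, 0.0345]
ee_rot: [0.011, 1.0, 0.0, 0.0]
ft_force: [1.1, -0.4, -2.0]
opening: 0.0087
gripper_force: 59.9
```

```bash
python3 -m handwheel '[{"slide":[0,0,0.1],"delta_rot":[0,0,0]},{"slide":[0,0,0.05],"delta_rot":[0,0,0]},{"slide":[0,0,0],"delta_rot":[0,0,0]}]'
python3 -m handwheel '[{"slide":[0,0,0],"delta_rot":[0,0,0]},{"slide":[0,0,0],"delta_rot":[0,0,0]},{"slide":[0,0,0],"delta_rot":[0,0,0]},{"slide":[0,0,0],"delta_rot":[0,0,0]},{"slide":[0,0,0],"delta_rot":[0,0,0]}]' 1
python3 -m handwheel '[{"slide":[0,0,0],"delta_rot":[0,0,0]},{"slide":[0,0,0],"delta_rot":[0,0,0]},{"slide":[0,0,0],"delta_rot":[0,0,0]}]'
python3 -m handwheel '[{"slide":[0,0,-1],"delta_rot":[0,0,0]},{"slide":[0,0,-3],"delta_rot":[0,0,0]},{"slide":[0,0,-4],"delta_rot":[0,0,0]},{"slide":[0,0,-4],"delta_rot":[0,0,0]},{"slide":[0,0,-4],"delta_rot":[0,0,0]}]'
python3 -m handwheel '[{"slide":[0,0,-2],"delta_rot":[0,0,0]},{"slide":[0,0,0],"delta_rot":[0,0,0]},{"slide":[0,0,0],"delta_rot":[0,0,0]}]'
python3 - <<'E'
from bench import *
import cv2,numpy as np
a=camera("side")["img"][60:340,130:430];w=camera("wrist")["img"]
cv2.imwrite("pics/e1.png",np.hstack([cv2.resize(a,(320,299)),cv2.resize(w,(399,299))]))
print([(np.round(d["bbox"]).tolist(),round(d["conf"],2)) for d in regions_of("side","flap")])
E
```

```text
clock: 13.35
position: [0.4408, 0.2639, 0.0336]
ee_rot: [0.011, 1.0, 0.0, 0.0]
ft_force: [-3.1, -1.0, 16.4]
opening: 0.0092
gripper_force: 62.8
clock: 13.85
position: [0.4406, 0.2638, 0.0329]
ee_rot: [0.011, 1.0, -0.0, -0.0]
ft_force: [-0.0, 0.1, -0.5]
opening: 0.0805
gripper_force: 0.0
clock: 14.15
position: [0.4407, 0.2638, 0.0329]
ee_rot: [0.011, 1.0, -0.0, -0.0]
ft_force: [-0.2, 0.8, 0.4]
opening: 0.0855
gripper_force: 0.0
clock: 14.65
position: [0.4403, 0.2636, 0.1952]
ee_rot: [0.011, 1.0, 0.0, 0.0]
ft_force: [0.2, 0.1, 0.0]
opening: 0.0853
gripper_force: 0.0
clock: 14.95
position: [0.4406, 0.2637, 0.2136]
ee_rot: [0.011, 1.0, 0.0, 0.001]
ft_force: [-0.3, 0.1, -0.8]
opening: 0.0854
gripper_force: 0.0
[([332.0, 124.0, 57.0, 33.0], 0.77)]
```

View pics/e1.png

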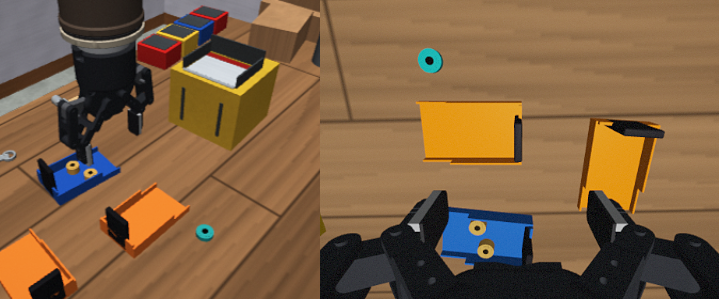

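The scoop is upright and empty on the bench (wrist (470,132)), the flap is shut, and the gripper is clear of everything.

```bash
python3 -c "
from bench import *
print(close_job())"
```

```text
the job is handed in; nothing more can be done
None
```

I tipped both rusty bearings through the flap into the scrap box, the flap sprang shut, and the empty orange scoop is back upright where it started; the job was handed in at about 15 s on the robot's clock, verdict not shown.

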